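Uncover the digestion block and unscrew the sample jar

TASK

Lift the cover plate off the pins of the block housing and lower it (do not drop it) flat, handle up, onto the bare bench at the robot's right. Then unscrew the tight cap of the jar in the housing, anticlockwise seen from above and only until its threads let go, with the jar staying down in its socket, and finish holding the cap in the gripper a centimetre or two straight above the open jar, level and touching nothing else. Leave the vial rack, the beaker and the bottle where they are.

Things in the scene. Friction and masses are not known exactly. Their poses are not given: they have to be found in the camera images.
- housing: blue-grey open-topped heater housing, fixed: 170 x 170 mm outside, 154 mm inside, 115 mm high. Origin: centre of its underside, on the bench; z up, x and y along its sides, display on the -x face; yawed up to 0.35 rad. Two 6 mm pins stand 14 mm up from the rim at (68, 68) and (-68, -68) mm, each over an 18 mm square post in the inside corner.
- socket (a point): floor centre of the square socket in the middle of the housing, 12 mm above the bench: 63 mm wide, 22 mm deep, within an aluminium frame. The jar stands in it and cannot turn.
- cover: loose aluminium plate 178 x 178 x 5 mm, 0.35 kg, flat on the housing's rim, two 10 mm holes round the pins, axes as the housing's at first; it hides the jar. Origin: centre of its underside; z up. A black bridge handle on it runs along its y. Bare bench for it lies at the robot's right (-y) of the housing: x = 0.35 to 0.70 m, y = -0.12 to -0.46 m.
- cover_handle (a point): middle of the handle's grip bar: 10 mm thick in the cover's x, 80 mm long in its y, 12 mm high, centred 39 mm above the cover's underside, 28 mm free below it between two 10 mm legs at its ends; pinch it across its thickness.
- jar: loose glass jar, square body 60 x 60 mm, 58 mm high, 0.4 kg, in the socket with 1.5 mm play per side (it can turn about 3 degrees before the socket stops it). Origin: centre of its underside; z up. Its neck, 38 mm in diameter, ends 80 mm above the underside; a sprung rubber seal in the mouth rises to 85 mm once the cap is off. Lugs on the neck hold the cap.
- cap: white ribbed screw cap, diameter 55 mm, 26 mm high, 45 g, a low ridge across its top along its x. Origin: centre of its underside, 61 mm above the jar's underside when closed (top 16 mm below the housing's rim). Closed, its x is within 0.14 rad of the jar's x. Turned anticlockwise from above it is free to lift straight off at 0.8 to 1.2 rad from the jar's x; then a stop.
- cap_top (a point): centre of the cap's top, 26 mm above its underside. The cap is tight: the seal presses it up with some 12 N and it takes about 0.2 to 0.6 N m to turn. Turned by less than 0.8 rad it is still held, and lifting it would lift the jar; clockwise it meets a stop at once.
- rack: bystander: steel vial rack with white-capped vials, 200 x 90 mm, 122 mm high, loose, left of the housing; origin: centre of its underside.
- beaker: bystander: loose glass beaker, 70 mm in diameter, 90 mm high, beyond the housing; origin: centre of its underside.
- bottle: bystander: loose amber glass bottle, 64 mm in diameter, 150 mm high, beyond the housing; origin: centre of its underside.
Things that resemble listed ones, but are neither listed nor needed, are in the scene too. Leave any turquoise look-alike of the housing alone.

How it is judged:
By the outcome, as a careful person would: the job done as asked, in the order asked, and still so for the second after the job is handed in, while the arm keeps its last pose, push and grip.
It also fails if it takes over 58 s, if anything falls off the work surface, if the arm or the gripper's body presses on something with over 40 N, if the wrist force passes 120 N, or if a joint passes its speed limit or range.

ROBOT

A 6-joint arm with a two-finger parallel gripper is mounted at the origin on the work surface. World frame = base frame: x ahead of the robot, y to its left, z up, the work surface at z = 0. Lengths are in mm, angles in degrees, forces in N, time in s.
With the tool pointing down it reaches from about 350 to 850 mm from the base axis. Payload 8.1 kg.
Tool frame: the origin (TCP) lies midway between the tips of the shut fingers; the grasp point (between the pads) lies 19 mm behind it; z points along the fingers, y is the line along which they close (so a half turn about z gives the same grasp; the last joint's range is limited). The gripper opens to 85 mm and grips with 20 to 120 N. Pads are 22 mm wide; open, the fingers measure 114 mm over their backs; the gripper's body (76 mm by 85 mm) begins 54 mm behind the grasp point. The pads swing forward as they close: fully open they stand 13 mm farther back than shut.
Start: joints at [-71.413, 7.471, 85.268, -0, 87.261, -4.893], TCP at [239.075, -550.316, 231.292] pointing down, gripper open.
Joint ranges: [-169.43, 169.43], [-51.17, 129.36], [1.28, 143.12], [-76.62, 256.62], [0, 156.53], [-152.29, 152.29]. Speed limits (degrees/s): [136.94, 136.94, 159.86, 180, 180, 180].

INTERFACE

Orientations are given as [roll, pitch, yaw] about the fixed x, y, z axes, in that order (R = Rz(yaw) Ry(pitch) Rx(roll)).
In Python, from bench import sense, snapshot, order, finder gives the robot as it stands.
- The arm moves only by the tool send_rows, never from a script. Its argument "steps" is a list of rows, each a list of 2 entries, a list of its own where there are three numbers: the shift along the world's x, y, z in units of 30 mm (1.0 is 30 mm), then the turn, a rotation vector about the world's x, y, z in rad. In form: [[[dx, dy, dz], [wx, wy, wz]], ...]. A call has 1 to 10 rows; each row is the pose to reach, as a shift and turn from the pose commanded when the call began; what a row does not reach only later rows make up. A row lasts 1/8 s, in which the tool goes at most 62.5 mm and 10.7 degrees, less where a joint would pass 70% of its speed; a pose out of reach is approached as far as the arm can. A call with a gripper value outside its range is refused whole. "fingers" is the closure, from 0 (fully open) to 1 (shut), set as the call begins (left out, the last holds). The fingers move at their own pace and stop on an object; "squeeze" is the grip in N (left out, the last holds). Time passes only in rows, so rows that repeat a pose let the fingers close. It gives the time, the measured TCP pose, the force, the opening and the grip force at its end, in the units of the state.
- sense(): the state, without advancing time (a new reading comes with each control period).
- snapshot(name): name is "side" or "top" or "wrist"; returns a dict with "img" (384x512x3 uint8, red, green, blue), "K" (3x3 intrinsics, pixels), "pose" (4x4, takes a point from camera to world coordinates). Camera axes: x right, y up, looking along -z (the intrinsics and any distortion apply to the point x, -y, -z); pixel columns grow to the right and rows downward; lengths in mm; the calibration is good to about 2 mm. A picture is of the moment at which its call begins. There is no depth.
- order.hand_in(): hands the job in; it is judged then, once.
Trained networks look in the newest picture that a camera, given by its name, has taken for a name from the list of things; names that differ only in an ending like _2 or _b are one class to them, and where a whole thing is asked for, a point or a joint stands for the part that bears it (a point fixed in the world has none). Each returns a list of dicts, best first, with "confidence" (0 to 1); they miss things now and then, are a little off and sometimes report something else, mostly with a low value. They report only what shows in the picture. A call takes as long as a camera call. They do not tell look-alikes from the thing itself.
- finder.find_in(label, camera): "box" ([left, top, width, height] as shares, 0 to 1, of the picture: columns of its width, rows of its height, round what is visible of it).
- finder.trace(label, camera): "mask" (384x512 bool, what is visible of it) and "box" ([left, top, width, height] as shares, 0 to 1, of the picture: columns of its width, rows of its height, round what is visible of it).
- finder.pinpoint(label, camera): "at" ([column, row] as shares, 0 to 1, of the picture: columns of its width, rows of its height: a listed point, or the origin of a listed thing).
The state is a dict: "time": time; "joint_pos": joint angles; "qd": joint speeds; "joint_efforts": joint torques, N m; "tool_pos": TCP position; "tcp_rot": TCP orientation; "ft_force": force on the tool from outside, world axes, zero at the start; "wrist_torque": the same for the moment, N m; "finger_gap": finger opening in mm; "grip_force": force on a finger pad.
Only numpy, scipy, OpenCV 4.12 (cv2) and the standard library are available. Lean on these libraries where they do the work, as an engineer would, in place of code of your own. Each camera call takes 0.05 s, during which the arm holds its last target. There are 200 camera calls.

## Working session

There is one attempt and no reset: what is moved stays moved. The work goes in short steps, Python scripts to look and compute and a tool call to move; the robot and the scene stay as the last step left them, time stands still between calls to the robot, and variables do not carry over. Pictures are saved under pics/ and viewed, at most 10 in all, crops included, and the job is handed in when it is done.

Besides the shell and the picture viewer there is one more tool, called after "Call:" as name(argument=value, ...), one argument or row to a line, values as JSON. send_rows: Moves the arm, as the interface text tells. Its arguments: {"type":"object","properties":{"steps":{"type":"array"},"fingers":{"type":"number"},"squeeze":{"type":"number"}},"required":["steps"]}

```bash
mkdir -p pics
cat > h.py <<'E'
import numpy as np, cv2
from bench import sense, snapshot, order, finder
def ray(s,uv):
    K=np.array(s["K"]);P=np.array(s["pose"])
    d=np.array([(uv[0]-K[0,2])/K[0,0],-(uv[1]-K[1,2])/K[1,1],-1.])
    return P[:3,3],P[:3,:3]@d
def atz(s,uv,z):
    o,d=ray(s,uv);return o+d*(z-o[2])/d[2]
def proj(s,p):
    K=np.array(s["K"]);P=np.array(s["pose"]);c=P[:3,:3].T@(np.array(p)-P[:3,3])
    return np.array([K[0,2]+K[0,0]*c[0]/-c[2],K[1,2]+K[1,1]*c[1]/c[2]])
def save(s,n): cv2.imwrite(f"pics/{n}.png",s["img"][:,:,::-1])
E
python3 - <<'E'
from h import *
np.set_printoptions(precision=1,suppress=True)
s=snapshot("top");t=snapshot("side")
print([k for k in s],s["K"],s["pose"][:3,3],t["pose"][:3,3])
cv2.imwrite("pics/a.png",np.vstack([s["img"],])[:,:,::-1]);save(t,"b")
for l in ["housing","cover","cover_handle","cap","rack","beaker","bottle"]:
  for c,S in(("top",s),("side",t)):
    for r in finder.pinpoint(l,c)[:3]: 
        uv=np.array(r["at"])*[512,384]; print(l,c,round(r["confidence"],2),uv,atz(S,uv,{"cover":115,"cover_handle":154}.get(l,0)))
print(sense()["time"])
E
```

```text
['img', 'K', 'pose'] [[361.6   0.  250.8]
 [  0.  361.6 190.7]
 [  0.    0.    1. ]] [ 309.6   26.8 1041. ] [ 833.  1006.2  815.4]
housing top 0.78 [387.6 283.8] [ 245.  -339.2    0. ]
housing top 0.74 [158.7 294.5] [219.2 297.9   0. ]
housing side 0.79 [245.4 210.5] [525.1  27.6   0. ]
housing side 0.77 [281.7 147.1] [ 238.4 -334.1    0. ]
housing side 0.74 [366.2 237.5] [217.6 284.4   0. ]
cover top 0.97 [249.6 174.2] [533.7  41.1 115. ]
cover side 0.75 [244.5 182.9] [526.   29.6 115. ]
cover_handle top 0.73 [249.3 173.7] [525.6  41.2 154. ]
cover_handle side 0.74 [244.1 172.7] [526.1  29.4 154. ]
rack top 0.86 [111.7 194. ] [505.2 449.    0. ]
rack side 0.93 [298.6 302.5] [517.4 435.6   0. ]
beaker top 0.72 [257.4 112.2] [756.3  18.    0. ]
beaker side 0.64 [171.8 224.5] [772.4  13.2   0. ]
bottle top 0.68 [180.1 124.7] [718.6 253.9   0. ]
bottle side 0.93 [204.1 273.6] [723.3 255.3   0. ]
0.8
```

View pics/a.png

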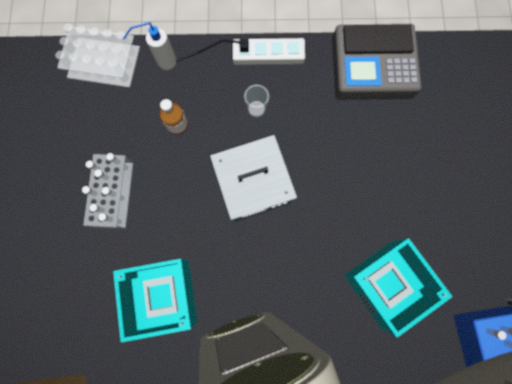

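View pics/b.png

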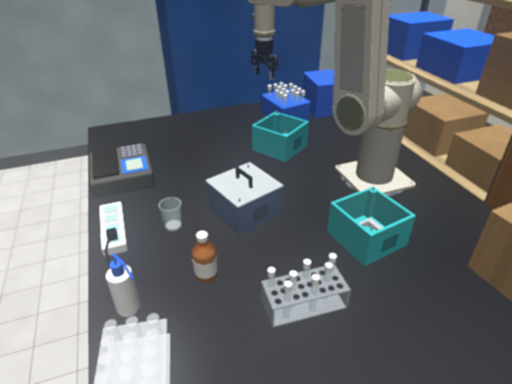

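Run:
```python
from h import *
s=sense();print({k:np.round(v,2) for k,v in s.items()})
w=snapshot("wrist");P=w["pose"];print(np.round(P,2),w["K"])
t=snapshot("top")
from h import finder
for r in finder.trace("cover","top")[:1]:
    m=r["mask"].astype(np.uint8);c=max(cv2.findContours(m,0,2)[0],key=cv2.contourArea)
    b=cv2.boxPoints(cv2.minAreaRect(c)); p=np.array([atz(t,q,120)[:2] for q in b]);print(p,p.mean(0))
    e=p-np.roll(p,1,0);print(np.degrees(np.arctan2(e[:,1],e[:,0])),np.linalg.norm(e,axis=1))
```

```text
{'time': np.float64(0.8), 'joint_pos': array([-71.41,   7.47,  85.27,  -0.  ,  87.26,  -4.89]), 'qd': array([-0.06,  0.14,  0.03,  0.02, -0.03,  0.  ]), 'joint_efforts': array([  0.  , -56.93, -50.08,   0.  ,   0.  ,  -0.  ]), 'tool_pos': array([ 239.09, -550.33,  231.33]), 'tcp_rot': array([180.  ,   0.  ,  23.48]), 'ft_force': array([-0.1 ,  0.8 , -0.05]), 'wrist_torque': array([ 0.03, -0.  ,  0.01]), 'grip_force': np.float64(0.0), 'finger_gap': np.float64(85.08)}
[[ 4.0000e-01  8.7000e-01  3.0000e-01  3.1653e+02]
 [-9.2000e-01  3.8000e-01  1.3000e-01 -5.1643e+02]
 [ 0.0000e+00 -3.3000e-01  9.5000e-01  3.7239e+02]
 [ 0.0000e+00  0.0000e+00  0.0000e+00  1.0000e+00]] [[321.12641082   0.         257.58190363]
 [  0.         321.12641082 194.35121189]
 [  0.           0.           1.        ]]
[[586.64391593 147.22952928]
 [643.32923534 -30.13628867]
 [468.39753397 -79.19948427]
 [415.19806127  92.42135704]] [528.39218663  32.57877834]
[  17.72814809  -72.27635357 -164.33275456  107.22252607] [179.99337994 186.20380988 181.6818574  179.67720241]
```

Call:
send_rows(
  steps=[
    [[0.96, 1.94, 0.3], [0, 0, 0.146]],
    [[1.92, 3.88, 0.6], [0, 0, 0.29]],
    [[2.88, 5.8, 0.9], [0, 0, 0.437]],
    [[3.84, 7.75, 1.2], [0, 0, 0.583]],
    [[4.8, 9.7, 1.5], [0, 0, 0.728]],
    [[5.76, 11.6, 1.8], [0, 0, 0.874]],
    [[6.7, 13.55, 2], [0, 0, 1.02]],
    [[7.7, 15.5, 2.2], [0, 0, 1.166]],
    [[8.64, 17.4, 2.3], [0, 0, 1.31]],
    [[9.6, 19.37, 2.3], [0, 0, 1.457]],
  ],
  fingers=0.3,
)

```text
time: 2.2
tool_pos: [515.6, 7.8, 300.6]
tcp_rot: [179.9, 0.0, 107.2]
ft_force: [0.2, -0.5, -0.4]
finger_gap: 59.8
grip_force: 0.0
```

Call:
send_rows(
  steps=[
    [[0, 0, 0], [0, 0, 0]],
    [[0, 0, 0], [0, 0, 0]],
  ],
)

```text
time: 2.45
tool_pos: [514.7, 5.9, 299.7]
tcp_rot: [-180.0, 0.0, 107.0]
ft_force: [0.2, -0.8, -0.4]
finger_gap: 59.8
grip_force: 0.0
```

```bash
cat > lookc.py <<'E'
from h import *
np.set_printoptions(precision=1,suppress=True)
s=sense();print(s["time"],s["tool_pos"],s["tcp_rot"],s["ft_force"],s["finger_gap"])
w=snapshot("wrist");save(w,"c")
for l,z in(("cover",115),("cover_handle",154)):
    for r in finder.pinpoint(l,"wrist")[:2]:
        uv=np.array(r["at"])*[512,384];print(l,r["confidence"],uv,atz(w,uv,z))
for l,z in(("cover",120),("cover_handle",160)):
  for r in finder.trace(l,"wrist")[:1]:
    m=r["mask"].astype(np.uint8);c=max(cv2.findContours(m,0,2)[0],key=cv2.contourArea)
    p=np.array([atz(w,q[0],z)[:2] for q in c]).astype(np.float32);b=cv2.minAreaRect(p);print(l,b)
E
python3 lookc.py
```

```text
2.45 [514.7   5.9 299.7] [-180.    0.  107.] [ 0.2 -0.8 -0.4] 59.78723678148779
cover 0.72 [277.6 148.8] [528.5  32.1 115. ]
cover_handle 0.91 [278.  159.7] [527.4  29.2 154. ]
cover ((527.647216796875, 30.677825927734375), (178.02145385742188, 177.7529754638672), 17.95461082458496)
cover_handle ((523.2745361328125, 37.927284240722656), (155.11227416992188, 155.1598663330078), 18.060632705688477)
```

View pics/c.png

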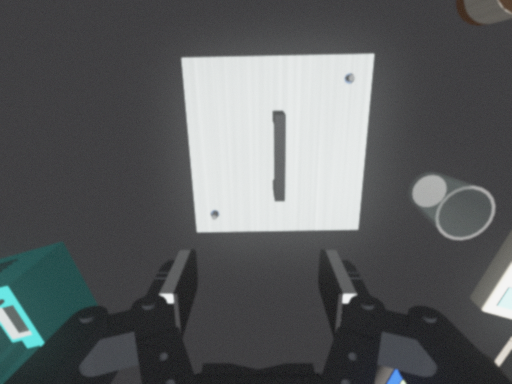

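The wrist view shows the only covered (blue-grey) housing: plate corners (182,58), (374,54), (360,230), (196,232), handle at (279,156), pins at (350,78) and (214,214). The two turquoise open boxes are the look-alikes. Cover at (527.6, 30.5), yaw 18°.

Call:
send_rows(
  steps=[
    [[0.43, 0.82, 0], [0, 0, 0.017]],
    [[0.43, 0.82, -1.2], [0, 0, 0.017]],
    [[0.43, 0.82, -2.6], [0, 0, 0.017]],
    [[0.43, 0.82, -4.0], [0, 0, 0.017]],
    [[0.43, 0.82, -5.0], [0, 0, 0.017]],
    [[0.43, 0.82, -5.5], [0, 0, 0.017]],
    [[0.43, 0.82, -5.5], [0, 0, 0.017]],
  ],
)

```text
time: 3.58
tool_pos: [527.1, 29.9, 134.3]
tcp_rot: [-179.9, -0.0, 107.9]
ft_force: [0.1, 0.4, 1.0]
finger_gap: 60.0
grip_force: 0.0
```

Call:
send_rows(
  steps=[
    [[0, 0, 0], [0, 0, 0]],
    [[0, 0, 0], [0, 0, 0]],
    [[0, 0, 0], [0, 0, 0]],
    [[0, 0, 0], [0, 0, 0]],
    [[0, 0, 0], [0, 0, 0]],
    [[0, 0, 0], [0, 0, 0]],
  ],
  fingers=1,
  squeeze=60,
)

```text
time: 4.32
tool_pos: [528.5, 30.4, 136.2]
tcp_rot: [179.9, 0.0, 107.9]
ft_force: [-0.7, -0.3, 6.4]
finger_gap: 8.7
grip_force: 59.6
```

Call:
send_rows(
  steps=[
    [[0, 0, 0.15], [0, 0, 0]],
    [[0, 0, 0.4], [0, 0, 0]],
    [[0, 0, 0.8], [0, 0, 0]],
    [[0, 0, 1.3], [0, 0, 0]],
    [[0, 0, 1.9], [0, 0, 0]],
    [[0, 0, 2.3], [0, 0, 0]],
    [[0, 0, 2.3], [0, 0, 0]],
  ],
)

```text
time: 5.2
tool_pos: [528.7, 30.3, 205.6]
tcp_rot: [179.8, 0.1, 107.9]
ft_force: [0.0, 1.4, -2.9]
finger_gap: 8.8
grip_force: 58.7
```

Run:
```python
from h import *
w=snapshot("wrist");t=snapshot("top");s=snapshot("side");save(w,"d")
cv2.imwrite("pics/e.png",np.hstack([cv2.resize(x["img"],(400,300)) for x in (w,s)])[:,:,::-1])
print(sense()["ft_force"],sense()["wrist_torque"])
```

```text
[-0.5776341  -0.2944858  -2.86691959] [-0.03550101  0.01795607  0.01251684]
```

View pics/e.png

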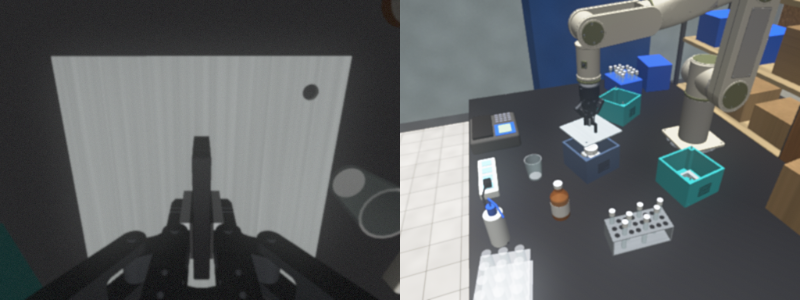

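The plate is held level, with the pins clear below it and the white-capped jar showing in the housing at about (590,150) of the side half.

Call:
send_rows(
  steps=[
    [[0, -0.5, 0], [0, 0, 0]],
    [[0, -1.6, 0], [0, 0, 0]],
    [[0, -3.0, 0], [0, 0, 0]],
    [[0, -4.5, 0], [0, 0, 0]],
    [[0, -6.0, 0], [0, 0, 0]],
    [[0, -7.5, 0], [0, 0, 0]],
    [[0, -9.0, 0], [0, 0, 0]],
    [[0, -10.2, 0], [0, 0, 0]],
    [[0, -10.7, 0], [0, 0, 0]],
    [[0, -10.7, 0], [0, 0, 0]],
  ],
)

```text
time: 6.6
tool_pos: [527.0, -291.6, 203.1]
tcp_rot: [-180.0, -0.1, 107.8]
ft_force: [0.3, 1.8, -3.3]
finger_gap: 8.6
grip_force: 58.7
```

Call:
send_rows(
  steps=[
    [[0, 0, -0.4], [0, 0, 0]],
    [[0, 0, -1.3], [0, 0, 0]],
    [[0, 0, -2.4], [0, 0, 0]],
    [[0, 0, -3.5], [0, 0, 0]],
    [[0, 0, -4.5], [0, 0, 0]],
    [[0, 0, -5.2], [0, 0, 0]],
    [[0, 0, -5.6], [0, 0, 0]],
    [[0, 0, -5.8], [0, 0, 0]],
    [[0, 0, -5.9], [0, 0, 0]],
    [[0, 0, -5.9], [0, 0, 0]],
  ],
)

```text
time: 7.85
tool_pos: [528.2, -291.0, 27.5]
tcp_rot: [180.0, 0.1, 107.9]
ft_force: [-0.0, -1.0, -3.0]
finger_gap: 8.8
grip_force: 58.6
```

Call:
send_rows(
  steps=[
    [[0, 0, -0.05], [0, 0, 0]],
    [[0, 0, -0.1], [0, 0, 0]],
    [[0, 0, -0.15], [0, 0, 0]],
    [[0, 0, -0.2], [0, 0, 0]],
    [[0, 0, -0.2], [0, 0, 0]],
  ],
)

```text
time: 8.48
tool_pos: [527.8, -290.7, 21.2]
tcp_rot: [180.0, 0.0, 107.9]
ft_force: [-2.9, 1.3, 2.6]
finger_gap: 8.8
grip_force: 59.3
```

Call:
send_rows(
  steps=[
    [[0, 0, 0], [0, 0, 0]],
    [[0, 0, 0], [0, 0, 0]],
    [[0, 0, 0], [0, 0, 0]],
    [[0, 0, 0], [0, 0, 0]],
  ],
  fingers=0.3,
)

```text
time: 8.98
tool_pos: [527.8, -290.7, 20.9]
tcp_rot: [180.0, 0.0, 107.9]
ft_force: [-0.2, -0.8, 0.3]
finger_gap: 59.8
grip_force: 0.0
```

Call:
send_rows(
  steps=[
    [[0, 0, 0.5], [0, 0, 0]],
    [[0, 0, 1.5], [0, 0, 0]],
    [[0, 0, 3], [0, 0, 0]],
    [[0, 0, 4.7], [0, 0, 0]],
    [[0, 0, 6.4], [0, 0, 0]],
    [[0, 1, 8], [0, 0, 0]],
    [[0, 2.5, 9], [0, 0, 0]],
    [[0, 4.2, 9], [0, 0, 0]],
    [[0, 6, 9], [0, 0, 0]],
    [[0, 7.8, 9], [0, 0, 0]],
  ],
)

```text
time: 10.22
tool_pos: [527.5, -55.0, 292.4]
tcp_rot: [179.9, 0.0, 107.9]
ft_force: [0.9, -0.3, 0.1]
finger_gap: 59.6
grip_force: 0.0
```

Call:
send_rows(
  steps=[
    [[0, 0.8, 0], [0, 0, 0]],
    [[0, 1.6, 0], [0, 0, 0]],
    [[0, 1.8, 0], [0, 0, 0]],
    [[0, 1.8, 0], [0, 0, 0]],
  ],
  fingers=0,
)

```text
time: 10.72
tool_pos: [527.8, -2.8, 291.5]
tcp_rot: [180.0, 0.0, 108.0]
ft_force: [-0.3, 0.2, 0.2]
finger_gap: 85.6
grip_force: 0.0
```

```bash
cat > look2.py <<'E'
from h import *
import sys
np.set_printoptions(precision=1,suppress=True)
s=sense();print(s["time"],s["tool_pos"],s["tcp_rot"],s["joint_pos"],s["finger_gap"])
w=snapshot("wrist");t=snapshot("side")
cv2.imwrite(f"pics/{sys.argv[1]}.png",np.vstack([np.hstack([x["img"][:300,56:456] for x in (w,t)])])[:,:,::-1])
for l,z in(("cap_top",99),("cap",73),("jar",12),("housing",0),("cover",0)):
  for c,S in(("wrist",w),("side",t)):
    for r in finder.pinpoint(l,c)[:2]:
        uv=np.array(r["at"])*[512,384];print(l,c,round(r["confidence"],2),uv,atz(S,uv,z))
for r in finder.trace("cap","wrist")[:1]:
    m=r["mask"].astype(np.uint8);c=max(cv2.findContours(m,0,2)[0],key=cv2.contourArea)
    p=np.array([atz(w,q[0],99)[:2] for q in c]).astype(np.float32);print("cap",cv2.fitEllipse(p))
E
python3 look2.py f
```

```text
10.725 [527.8  -2.8 291.5] [180.   0. 108.] [ -5.9  -4.8  91.5  -0.   93.3 -23.8] 85.62472293622315
cap_top wrist 0.75 [264.1 136.2] [524.7  30.4  99. ]
cap_top side 0.65 [244.6 185.5] [523.5  21.7  99. ]
cap_top side 0.6 [217.7 162.6] [ 568.  -147.9   99. ]
cap side 0.65 [245.3 190.5] [519.2  14.3  73. ]
jar side 0.6 [243.7 210.6] [535.1  40.4  12. ]
housing wrist 0.49 [198.5 329. ] [ 528.3 -321.3    0. ]
housing side 0.95 [366.3 239.1] [221.4 290.8   0. ]
housing side 0.75 [279.7 147.3] [ 247.1 -335.5    0. ]
cover wrist 0.76 [203.6 311.6] [ 527.4 -284.7    0. ]
cover side 0.96 [217.9 165. ] [ 535.5 -289.1    0. ]
cap ((527.78955078125, 31.48472785949707), (54.42585372924805, 55.56881332397461), 39.44931411743164)
```

View pics/f.png

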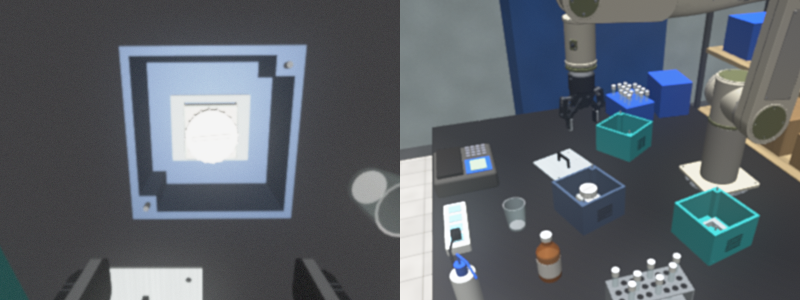

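The cover lies flat on the bench at right, handle up. The open housing shows the cap at about (267,136) in the wrist image, world (527.5, 31). Now I'll go down around the cap.

Call:
send_rows(
  steps=[
    [[0, 0.8, -0.3], [0, 0, 0]],
    [[0, 1.13, -1.3], [0, 0, 0]],
    [[0, 1.13, -2.8], [0, 0, 0]],
    [[0, 1.13, -4.3], [0, 0, 0]],
    [[0, 1.13, -5.6], [0, 0, 0]],
    [[0, 1.13, -6.5], [0, 0, 0]],
    [[0, 1.13, -7.1], [0, 0, 0]],
    [[0, 1.13, -7.4], [0, 0, 0]],
    [[0, 1.13, -7.48], [0, 0, 0]],
    [[0, 1.13, -7.48], [0, 0, 0]],
  ],
)

```text
time: 12.62
tool_pos: [528.5, 31.2, 67.4]
tcp_rot: [179.9, 0.0, 107.9]
ft_force: [-0.7, -0.9, 0.7]
finger_gap: 85.0
grip_force: 0.0
```

Call:
send_rows(
  steps=[
    [[0, 0, 0], [0, 0, 0]],
    [[0, 0, 0], [0, 0, 0]],
    [[0, 0, 0], [0, 0, 0]],
    [[0, 0, 0], [0, 0, 0]],
    [[0, 0, 0], [0, 0, 0]],
  ],
  fingers=1,
  squeeze=30,
)

```text
time: 13.25
tool_pos: [528.1, 31.2, 67.3]
tcp_rot: [180.0, 0.0, 107.9]
ft_force: [-3.2, -0.7, 6.2]
finger_gap: 55.6
grip_force: 31.1
```

Run:
```python
from h import *
s=sense();print({k:np.round(v,2) for k,v in s.items()})
w=snapshot("wrist");save(w,"g")
```

```text
{'time': np.float64(13.25), 'joint_pos': array([-2.1700e+00,  4.7600e+00,  1.0601e+02, -1.0000e-02,  6.9190e+01,
       -2.0100e+01]), 'qd': array([ 0.07, -0.  , -0.08, -0.08,  0.02, -0.03]), 'joint_efforts': array([  0.21, -46.97, -43.9 ,   0.2 ,  -0.97,   0.  ]), 'tool_pos': array([528.09,  31.19,  67.32]), 'tcp_rot': array([1.7996e+02, 2.0000e-02, 1.0793e+02]), 'ft_force': array([-3.17, -0.73,  6.24]), 'wrist_torque': array([-0.11,  0.37,  0.  ]), 'grip_force': np.float64(31.05), 'finger_gap': np.float64(55.58)}
```

View pics/g.png

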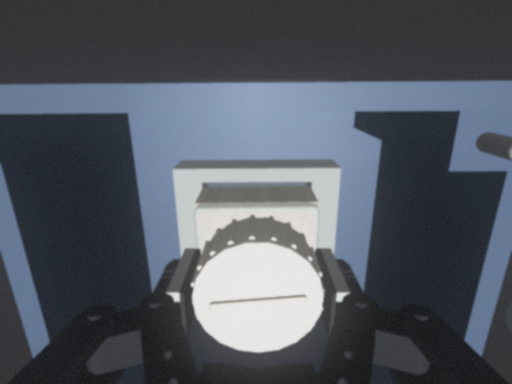

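Ridge on the cap top runs (211,303)–(306,297), about 4° anticlockwise of the jar; the pads hold the cap at both sides. Squeeze more, then turn.

Call:
send_rows(
  steps=[
    [[0, 0, 0], [0, 0, 0]],
    [[0, 0, 0], [0, 0, 0]],
    [[0, 0, 0], [0, 0, 0.08]],
    [[0, 0, 0], [0, 0, 0.16]],
    [[0, 0, 0], [0, 0, 0.24]],
    [[0, 0, 0], [0, 0, 0.32]],
    [[0, 0, 0], [0, 0, 0.4]],
  ],
  squeeze=80,
)

```text
time: 14.18
tool_pos: [528.6, 31.3, 67.6]
tcp_rot: [179.9, 0.1, 131.0]
ft_force: [-1.6, -0.0, 6.8]
finger_gap: 54.3
grip_force: 83.3
```

```bash
cat > st.py <<'E'
from h import *
s=sense();print({k:np.round(s[k],2).tolist() for k in("time","tool_pos","tcp_rot","ft_force","wrist_torque","finger_gap","grip_force","joint_pos")})
E
python3 st.py
```

```text
{'time': 14.18, 'tool_pos': [528.59, 31.34, 67.6], 'tcp_rot': [179.91, 0.07, 130.99], 'ft_force': [-1.57, -0.02, 6.77], 'wrist_torque': [0.08, 0.18, -0.16], 'finger_gap': 54.3, 'grip_force': 83.33, 'joint_pos': [-2.16, 4.75, 105.98, 0.01, 69.16, -43.16]}
```

Call:
send_rows(
  steps=[
    [[0, 0, 0], [0, 0, 0.08]],
    [[0, 0, 0], [0, 0, 0.16]],
    [[0, 0, 0], [0, 0, 0.24]],
    [[0, 0, 0], [0, 0, 0.32]],
    [[0, 0, 0], [0, 0, 0.4]],
    [[0, 0, 0], [0, 0, 0.46]],
    [[0, 0, 0], [0, 0, 0.46]],
  ],
)

```text
time: 15.05
tool_pos: [528.7, 31.0, 68.1]
tcp_rot: [180.0, 0.1, 157.3]
ft_force: [-3.8, -2.1, 10.7]
finger_gap: 54.5
grip_force: 83.8
```

```bash
python3 st.py
python3 - <<'E'
from h import *
w=snapshot("wrist");save(w,"i")
E
```

```text
{'time': 15.05, 'tool_pos': [528.68, 30.96, 68.12], 'tcp_rot': [179.98, 0.12, 157.26], 'ft_force': [-3.8, -2.11, 10.69], 'wrist_torque': [-0.17, 0.6, 0.09], 'finger_gap': 54.48, 'grip_force': 83.83, 'joint_pos': [-2.18, 4.72, 105.96, -0.03, 69.21, -69.43]}
```

View pics/i.png

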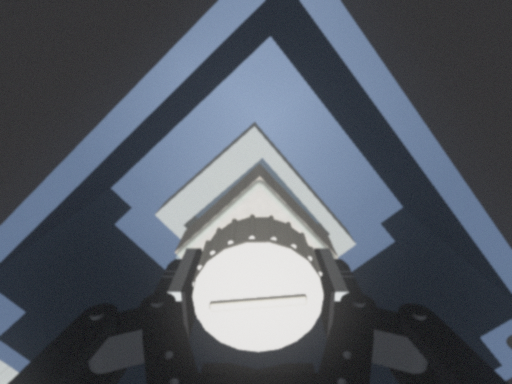

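The cap has followed the gripper (ridge still (211,302)–(306,295)); 49° done, torque gone. A touch more turn, then a small test lift.

Call:
send_rows(
  steps=[
    [[0, 0, 0], [0, 0, 0.06]],
    [[0, 0, 0], [0, 0, 0.06]],
    [[0, 0, 0.03], [0, 0, 0.06]],
    [[0, 0, 0.06], [0, 0, 0.06]],
    [[0, 0, 0.1], [0, 0, 0.06]],
    [[0, 0, 0.1], [0, 0, 0.06]],
  ],
)

```text
time: 15.85
tool_pos: [527.9, 31.2, 69.7]
tcp_rot: [180.0, 0.0, 160.6]
ft_force: [0.3, -0.4, 2.6]
finger_gap: 54.5
grip_force: 84.3
```

```bash
python3 st.py
```

```text
{'time': 15.85, 'tool_pos': [527.93, 31.18, 69.65], 'tcp_rot': [180.0, 0.03, 160.64], 'ft_force': [0.31, -0.44, 2.62], 'wrist_torque': [-0.12, 0.07, -0.04], 'finger_gap': 54.55, 'grip_force': 84.28, 'joint_pos': [-2.17, 4.57, 105.93, -0.01, 69.46, -72.81]}
```

Call:
send_rows(
  steps=[
    [[0, 0, 0.05], [0, 0, 0]],
    [[0, 0, 0.1], [0, 0, 0]],
    [[0, 0, 0.15], [0, 0, 0]],
    [[0, 0, 0.15], [0, 0, 0]],
  ],
)

```text
time: 16.35
tool_pos: [527.7, 31.2, 74.0]
tcp_rot: [-180.0, -0.0, 160.6]
ft_force: [-0.6, -0.3, 0.1]
finger_gap: 54.5
grip_force: 84.1
```

```bash
python3 st.py
```

```text
{'time': 16.35, 'tool_pos': [527.65, 31.24, 73.99], 'tcp_rot': [-179.99, -0.01, 160.65], 'ft_force': [-0.57, -0.34, 0.11], 'wrist_torque': [-0.27, 0.07, 0.05], 'finger_gap': 54.53, 'grip_force': 84.06, 'joint_pos': [-2.17, 4.24, 105.78, -0.01, 69.98, -72.81]}
```

Call:
send_rows(
  steps=[
    [[0, 0, 0.15], [0, 0, 0]],
    [[0, 0, 0.35], [0, 0, 0]],
    [[0, 0, 0.6], [0, 0, 0]],
    [[0, 0, 0.85], [0, 0, 0]],
    [[0, 0, 1.0], [0, 0, 0]],
    [[0, 0, 1.03], [0, 0, 0]],
    [[0, 0, 1.03], [0, 0, 0]],
    [[0, 0, 1.03], [0, 0, 0]],
  ],
)

```text
time: 17.35
tool_pos: [527.5, 31.3, 104.5]
tcp_rot: [-180.0, -0.0, 160.6]
ft_force: [0.8, 0.0, 0.4]
finger_gap: 54.4
grip_force: 84.1
```

```bash
python3 st.py
python3 - <<'E'
from h import *
w=snapshot("wrist");t=snapshot("side");u=snapshot("top")
cv2.imwrite("pics/j.png",np.hstack([cv2.resize(w["img"],(400,300)),cv2.resize(t["img"][120:270,145:345],(400,300),interpolation=2)])[:,:,::-1])
for l in ["rack","beaker","bottle","cover"]:
  for c,S in(("top",u),("side",t)):
    for r in finder.pinpoint(l,c)[:1]: print(l,c,np.round(np.array(r["at"])*[512,384],1))
E
```

```text
{'time': 17.35, 'tool_pos': [527.47, 31.29, 104.47], 'tcp_rot': [-179.99, -0.03, 160.65], 'ft_force': [0.78, 0.04, 0.4], 'wrist_torque': [-0.02, 0.03, -0.02], 'finger_gap': 54.44, 'grip_force': 84.12, 'joint_pos': [-2.16, 2.11, 104.55, -0.0, 73.37, -72.81]}
rack top [113.7 190.5]
rack side [299.2 301. ]
beaker top [254.4 108.5]
beaker side [171.  225.9]
bottle top [177.4 125.2]
bottle side [205.1 271.7]
cover top [362.5 183.3]
cover side [218.1 165. ]
```

View pics/j.png

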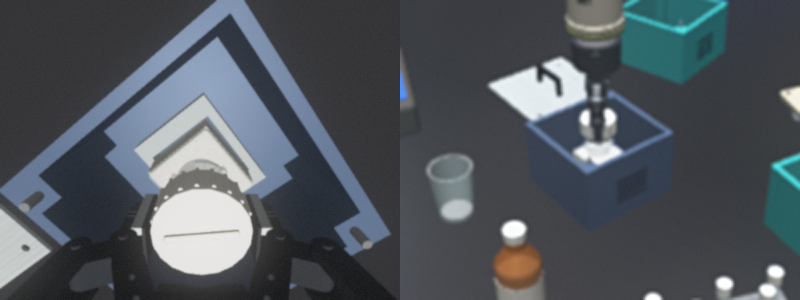

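The wrist half shows the cap held level at (200,230), with the jar in its socket and its neck behind at (205,165). The side half shows the cap above the jar at (597,125), the cover flat on the bench, and the bystanders unmoved.

```bash
python3 -c "
from bench import order
print(order.hand_in())"
```

```text
the job is handed in; nothing more can be done
None
```

I handed the job in at about 17.5 s on the robot's clock. The cover lies flat, handle up, on the bench at the right, and the gripper holds the unscrewed cap level 1–2 cm above the open jar. The jar is still in its socket, and the rack, beaker and bottle were left where they were.

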